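Switch on the purge gas under the push-latch cover

TASK

Turn on the purge gas at the grey control box on the welding bench, only by pressing and pushing: press the yellow push-latch cover down so that it pops open, tip the green rocker switch over by pressing its raised end (white dot) all the way down, then push the cover shut and press it until it latches and stays closed by itself. Pick nothing up and leave the ceramic gas cup, the flange and the brush where they are.

Things in the scene. Friction and masses are not known exactly. Their poses are not given: they have to be found in the camera images.
- box: Grey steel box fixed to the bench, 170 (x) by 160 (y) by 75 mm high, walls 5 mm, open at the top under the yellow cover. Origin: centre of its underside, z up. The cover's hinge is on its +y side, the free edge on its -y side. Inside, a black panel 41 mm above the bench carries the switch; the latch pin is at the middle of the -y wall, within 35 mm of it.
- cover_hinge (a point): Middle of the cover's hinge axis, which runs along the box's x; 66 mm to +y of the box's centre, 78 mm above the bench.
- cover (a joint): Cover angle, rad: 0 latched (level), 1.45 open (nearly upright), -0.060 pressed in to the rigid stop. Push-push latch: from 0, pressed past -0.048 (best to the stop) and let go, a spring swings it open in 2 s; from open, pushed down past -0.050 and let go, it latches and rests at 0; let go earlier it reopens. Spring torque 0.33 N m shut, 0.1 open, damping 0.16 N m s/rad.
- cover_press (a point): Black dot, 28 mm across, on the top (outer) face of the yellow cover, 110 mm from the hinge, midway along it: the place to press. It moves with the cover. 90 mm above the bench when latched; pressing it in to the stop takes 6.6 mm and 3 to 5 N.
- cover_edge (a point): Middle of the cover's free edge at its top face, 145 mm from the hinge; moves with the cover. The cover is a yellow plate, 160 mm along the hinge by 145 mm, 6 mm thick, its underside 84 and top face 90 mm above the bench when latched; open, its edge stands 225 mm above the bench, over the hinge side, and can be pushed over from behind (+y side).
- switch (a joint): Tilt of the green rocker under the cover, rad: 0 off (the box's +x end, with the white dot, raised), 0.5 on (that end fully down). It stays where left; about 2 N at the raised end moves it. Plate 60 (box x) by 28 (box y) by 8 mm, turning about its middle, 24 mm to -y of the box's centre, underside there 54 mm above the bench.
- switch_press (a point): White dot on the rocker's top face, 21 mm from its pivot towards the box's +x: the place to press, about 67 mm above the bench when off and 57 mm when on. Moves with the rocker.
- gas_cup: Pink ceramic gas cup standing loose on the bench, 26 mm across, 48 mm high, about 30 g; origin at the centre of its foot. To be left alone.
- flange: Square aluminium flange plate 120 by 120 by 16 mm with a round bore and four holes, lying loose, 0.6 kg; origin at the centre of its underside. To be left alone.
- brush: Hand brush with a wooden handle, about 200 mm long and under 40 mm high, lying loose on the bench beyond the box's +x side. To be left alone.

How it is judged:
On the way, in this order (a step that is already met when the one before it is completed fails the run):
1. the closed cover is pressed in (value of joint cover below -0.03 rad).
2. the cover has popped open (value of joint cover above 1.1 rad), for 0.1 s.
3. the rocker is tipped to on while the cover is open (value of joint switch above 0.4 rad and value of joint cover above 0.6 rad), for 0.1 s.
4. the cover is latched shut (value of joint cover between -0.02 and 0.02 rad and contact force between the fingers and cover below 0.1 N), for 0.3 s.
At the end, for the whole second after the job is handed in: The cover is latched shut (within 0.02 rad of 0) with nothing pressing on it, the rocker is on (above 0.4 rad), and the upright gas cup, the flange and the brush are within 20 mm of where they were (value of joint cover between -0.02 and 0.02 rad and value of joint switch above 0.4 rad and angle between gas_cup's own z axis and vertical below 0.1 rad and distance of each of gas_cup, flange, brush from where it was at the start of the episode below 0.02 m); the robot touches nothing.
It fails at once if the gas cup is moved, lifted or tipped (distance of gas_cup from where it was at the start of the episode above 0.02 m or angle between gas_cup's own z axis and vertical above 0.35 rad).
It fails at once if the flange is moved or lifted (distance of flange from where it was at the start of the episode above 0.02 m).
It fails at once if the brush is moved or lifted (distance of brush from where it was at the start of the episode above 0.02 m).
It also fails if it takes over 51 s, if anything falls off the work surface, if the arm or the gripper's body presses on something with over 40 N, if the wrist force passes 120 N, or if a joint passes its speed limit or range.

ROBOT

A 6-joint arm with a two-finger parallel gripper is mounted at the origin on the work surface. World frame = base frame: x ahead of the robot, y to its left, z up, the work surface at z = 0. Lengths are in m, angles in rad, forces in N, time in s.
With the tool pointing down it reaches from about 0.35 to 0.975 m from the base axis. Payload 7.1 kg.
Tool frame: the origin (TCP) lies midway between the tips of the shut fingers; the grasp point (between the pads) lies 19 mm behind it; z points along the fingers, y is the line along which they close (so a half turn about z gives the same grasp; the last joint's range is limited). The gripper opens to 88 mm and grips with 3 to 60 N. Pads are 20 mm wide; open, the fingers measure 115 mm over their backs; the gripper's body (75 mm by 178 mm) begins 61 mm behind the grasp point.
Start: joints at [-1.168, 0.423, 1.63, -0, 1.089, -0.019], TCP at [0.256, -0.57, 0.223] pointing down, gripper open.
Joint ranges: [-3, 3], [-0.9, 2.11], [0.09, 2.58], [-1.31, 4.45], [0.11, 2.69], [-2.54, 2.54]. Speed limits (rad/s): [2.39, 2.39, 3.01, 3.14, 3.14, 3.14].

INTERFACE

Orientations are given as a unit quaternion [w, x, y, z].
In Python, from station import move_pose, movel, movej, command_gripper, wait, inverse_kinematics, read_camera, camera_info, MotionError, job_done, get_time, get_joint_pos, get_qvel, get_effort, get_tcp_pos, get_ee_rot, get_ft_force, get_ft_torque, get_grip_width, get_finger_force gives the robot as it stands. Calls block until the motion is done:
- move_pose(position, orientation): joint-space move of the TCP to a pose.
- movel(position, frame=None, v=0.15, until_force=None): straight line of the TCP; frame=None keeps the orientation; v is the mean speed in m/s. With until_force (N) it stops when the force on the tool has changed by that much, and returns True; else False.
- movej(angles): joint-space move.
- command_gripper(opening): opening from 0.0 (shut) to 1.0 (fully open); the grip force is fixed at half the most; returns when the fingers have stopped.
- wait(seconds).
- inverse_kinematics(position, orientation): joint angles nearest the present ones, or None.
- read_camera(name): name is "scene" or "top"; returns the picture (384x512x3 uint8, red, green, blue); there is no depth.
- camera_info(name): a dict with "intrinsics" (3x3 intrinsics, pixels), "T" (4x4, takes a point from camera to world coordinates). Camera axes: x right, y up, looking along -z (the intrinsics and any distortion apply to the point x, -y, -z); pixel columns grow to the right and rows downward; lengths in m; the calibration is good to about 2 mm. A picture is of the moment at which its call begins. camera_info takes no time and is no camera call.
A pose or a line that the arm cannot do raises MotionError and nothing moves.
- job_done(): hands the job in; it is judged then, once.
Readings, each from a call of its own:
- get_time(): time.
- get_joint_pos(): joint angles.
- get_qvel(): joint speeds.
- get_effort(): joint torques, N m.
- get_tcp_pos(): TCP position.
- get_ee_rot(): TCP orientation.
- get_ft_force(): force on the tool from outside, world axes, zero at the start.
- get_ft_torque(): the same for the moment, N m.
- get_grip_width(): opening from 0.0 (shut) to 1.0 (fully open).
- get_finger_force(): force on a finger pad.
Only numpy, scipy, OpenCV 4.12 (cv2) and the standard library are available. Lean on these libraries where they do the work, as an engineer would, in place of code of your own. Each camera call takes 0.05 s, during which the arm holds its last target. There are 200 camera calls.

## Working session

There is one attempt and no reset: what is moved stays moved. The work goes in short steps, each a Python script; the robot and the scene stay as the last script left them, time stands still between calls to the robot, and variables do not carry over. Pictures are saved under pics/ and viewed, at most 10 in all, crops included, and the job is handed in when it is done.

```bash
mkdir -p pics
python3 - <<'E'
from station import *
import cv2
for n in("scene","top"):
    im=read_camera(n); cv2.imwrite(f"pics/{n}0.png",im[:,:,::-1]); i=camera_info(n); print(n,i)
print(get_time(),get_ee_rot())
E
```

```text
scene {'intrinsics': array([[475.48464131,   0.        , 253.61536637],
       [  0.        , 475.48464131, 192.85686256],
       [  0.        ,   0.        ,   1.        ]]), 'T': array([[ 0.49243867, -0.71449749,  0.49698843,  0.93295259],
       [ 0.87034179,  0.40225446, -0.28407132, -0.2076352 ],
       [ 0.00305243,  0.5724375 ,  0.81994267,  0.68450973],
       [ 0.        ,  0.        ,  0.        ,  1.        ]])}
top {'intrinsics': array([[372.69927737,   0.        , 255.93799022],
       [  0.        , 372.69927737, 192.70290428],
       [  0.        ,   0.        ,   1.        ]]), 'T': array([[ 0.02641949,  0.98390865, -0.1767082 ,  0.43643597],
       [-0.99895973,  0.03255795,  0.0319286 ,  0.00714132],
       [ 0.03716808,  0.17568084,  0.98374528,  0.72453739],
       [ 0.        ,  0.        ,  0.        ,  1.        ]])}
0.1 [-6.65764190e-04  9.77844611e-01  2.09330970e-01 -1.38884345e-04]
```

View pics/top0.png

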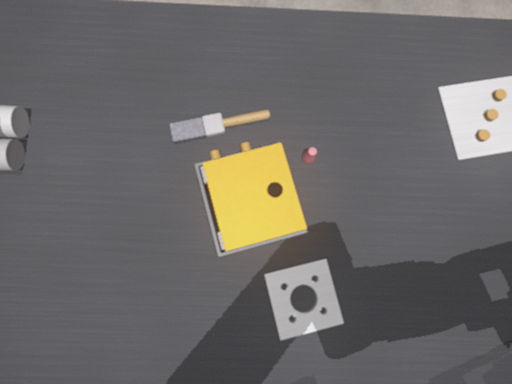

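View pics/scene0.png

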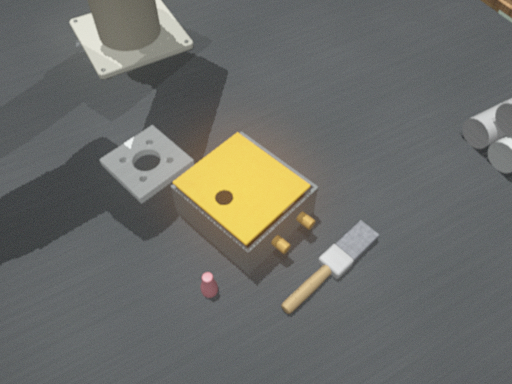

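The top view shows the yellow cover with its dot at about (275,190), the hinge on the left, the cup at (311,154), the flange at (304,299) and the brush at (220,124). The scene view agrees, with the dot at (224,198) and the cup at (209,284).

```bash
cat > h.py <<'E'
from station import *
import cv2, numpy as np
def ray(n,uv):
    i=camera_info(n);K=i["intrinsics"];T=i["T"]
    p=np.linalg.solve(K,[uv[0],uv[1],1.]); return T[:3,3],T[:3,:3]@(p*[1,-1,-1])
def cast(n,uv,z):
    c,d=ray(n,uv); return c+d*(z-c[2])/d[2]
def blobs(m):
    cs,_=cv2.findContours(m.astype(np.uint8),cv2.RETR_EXTERNAL,cv2.CHAIN_APPROX_NONE)
    return sorted(cs,key=cv2.contourArea,reverse=True)
def cen(c):
    m=cv2.moments(c); return m["m10"]/m["m00"],m["m01"]/m["m00"]
def hsv(im): return cv2.cvtColor(im,cv2.COLOR_RGB2HSV)
E
python3 - <<'E'
from h import *
np.set_printoptions(precision=4,suppress=True)
for n in("top","scene"):
    im=cv2.imread(f"pics/{n}0.png")[:,:,::-1].copy(); H=hsv(im)
    y=blobs(cv2.inRange(H,(20,150,100),(35,255,255)))[0]
    w=np.array([cast(n,p,.09)[:2] for p in y[:,0]+0.0],np.float32)
    r=cv2.minAreaRect(w); print(n,"rect",r)
    f=np.zeros(im.shape[:2],np.uint8); cv2.drawContours(f,[y],-1,1,-1)
    d=blobs((f>0)&(im.max(2)<90))[0]; print("dot",cen(d),cast(n,cen(d),.09),cv2.contourArea(d))
    p=blobs(cv2.inRange(H,(165,60,80),(180,255,255)))[0]; q=p[:,0]
    print("cup",cv2.boundingRect(p),cast(n,cen(p),.024))
E
```

```text
top rect ((0.5461559295654297, -0.008887715637683868), (0.1574004888534546, 0.14490468800067902), 17.00691795349121)
dot (279.5, 192.0) [ 0.553  -0.0543  0.09  ] 1.0
cup (302, 147, 15, 17) [ 0.6404 -0.1191  0.024 ]
scene rect ((0.5494378209114075, -0.010512754321098328), (0.15973980724811554, 0.1436237096786499), 17.10015296936035)Traceback (most recent call last):
  File "<stdin>", line 9, in <module>
IndexError: list index out of range
```

```bash
cat >> h.py <<'E'
yaw=np.radians(17.05); ex=np.array([np.cos(yaw),np.sin(yaw),0]); ey=np.array([-ex[1],ex[0],0])
O=np.r_[0.5478,-0.0097,0]+0.0065*ey      # box origin
a=(yaw+np.pi/2)/2; Q=[0,np.cos(a),np.sin(a),0]   # tool down, closing line along box x
def B(x,y,z): return O+x*ex+y*ey+np.array([0,0,z])
E
python3 - <<'E'
from h import *
np.set_printoptions(precision=4,suppress=True)
print("predicted dot",B(0,-.044,.09))
for n in("top","scene"):
    im=cv2.imread(f"pics/{n}0.png"); y=blobs(cv2.inRange(hsv(im[:,:,::-1].copy()),(20,150,100),(35,255,255)))[0]
    f=np.zeros(im.shape[:2],np.uint8); cv2.drawContours(f,[cv2.convexHull(y)],-1,1,-1); f=cv2.erode(f,np.ones((9,9)))
    d=blobs((f>0)&(im[:,:,2]<110))[0]; print(n,cen(d),cv2.contourArea(d),cast(n,cen(d),.09))
command_gripper(0.0)
move_pose(B(0,-.044,.13),Q); movel(B(0,-.044,.098),v=.1)
print(movel(B(0,-.044,.078),v=.02,until_force=12),get_tcp_pos(),get_ft_force())
movel(B(0,-.19,.2),v=.15); wait(1.5)
for n in("top","scene"): cv2.imwrite(f"pics/{n}1.png",read_camera(n)[:,:,::-1])
print(get_time(),get_joint_pos())
E
```

```text
predicted dot [ 0.5588 -0.0456  0.09  ]
top (274.6387726638772, 189.1994421199442) 119.5 [ 0.5577 -0.0458  0.09  ]Traceback (most recent call last):
  File "<stdin>", line 7, in <module>
  File "h.py", line 12, in cen
    m=cv2.moments(c); return m["m10"]/m["m00"],m["m01"]/m["m00"]
                             ~~~~~~~~^~~~~~~~~
ZeroDivisionError: float division by zero
```

The dot predicted from the cover rectangle agrees with the dot seen from the top to about 1 mm. The error came only from the redundant scene-view check, before any motion. I'll proceed.

Run:
```python
from h import *
np.set_printoptions(precision=4,suppress=True)
print(cast("scene",(224,198),.09))
command_gripper(0.0)
move_pose(B(0,-.044,.13),Q); movel(B(0,-.044,.098),v=.1)
print(movel(B(0,-.044,.078),v=.02,until_force=12),get_tcp_pos(),get_ft_force())
movel(B(0,-.19,.2),v=.15); wait(1.5)
for n in("top","scene"): cv2.imwrite(f"pics/{n}1.png",read_camera(n)[:,:,::-1])
print(get_time(),get_joint_pos())
```

```text
[ 0.5589 -0.0454  0.09  ]
True [ 0.5593 -0.0461  0.0842] [ 0.235  -0.1519  3.8681]
7.8083 [-0.3171  0.4546  1.6376 -0.0007  1.0488 -0.6147]
```

View pics/scene1.png

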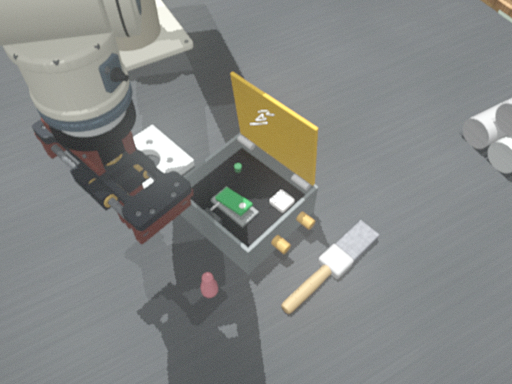

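View pics/top1.png

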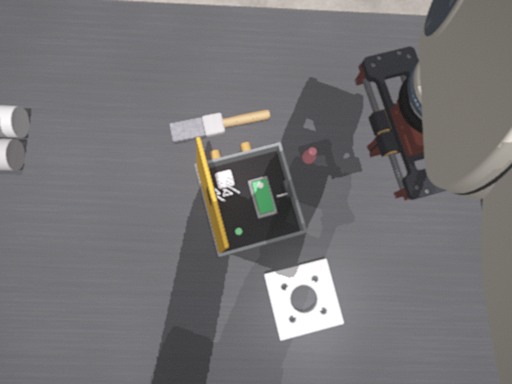

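The cover stands open. The white dot is at (243,206) in the scene view and (260,185) in the top view, and the cup, flange and brush haven't moved. Next is the rocker.

Run:
```python
from h import *
np.set_printoptions(precision=4,suppress=True)
print("pred",B(.0205,-.024,.067),cast("top",(260,185),.067),cast("scene",(243,206),.067))
movel(B(.025,-.024,.16),v=.2); movel(B(.025,-.024,.075),v=.1)
print(movel(B(.025,-.024,.048),v=.02,until_force=14),get_tcp_pos(),get_ft_force())
movel(B(.025,-.024,.16),v=.2); movel(B(0,-.15,.27),v=.2)
for n in("scene","top"): cv2.imwrite(f"pics/{n}2.png",read_camera(n)[:,:,::-1])
im=cv2.imread("pics/scene2.png")[130:290,160:340]; cv2.imwrite("pics/s2c.png",cv2.resize(im,None,fx=3,fy=3))
print(get_time())
```

```text
pred [ 0.5725 -0.0204  0.067 ] [ 0.5689 -0.0211  0.067 ] [ 0.5722 -0.0203  0.067 ]
True [ 0.5778 -0.019   0.057 ] [-1.781   0.871   8.7501]
12.5
```

View pics/s2c.png

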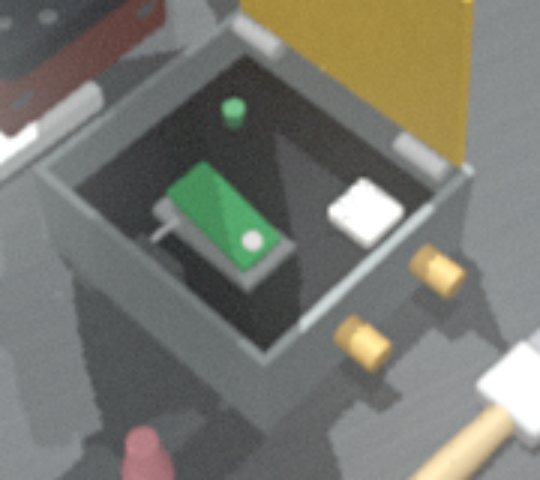

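The rocker is over. The raised end (dot at about (244,210)) has dropped roughly 4 px, which is about 10 mm, and the tip bottomed out at z=0.057. Now I'll close the cover from behind.

Run:
```python
from h import *
np.set_printoptions(precision=4,suppress=True)
def P(t,r=.112):
    return B(0,.066-r*np.cos(t)+.012*np.sin(t)+.010*np.sin(t), .078+r*np.sin(t)+.012*np.cos(t))
movel(B(0,.115,.27),v=.2); movel(B(0,.115,P(1.45)[2]-O[2]),v=.15)
for t in (1.45,1.2,.95,.7,.45,.25,.1): movel(P(t),v=.08)
print(get_ft_force(),get_time())
print(movel(B(0,-.044,.076),v=.02,until_force=15),get_tcp_pos(),get_ft_force())
wait(.2); movel(B(0,-.044,.13),v=.05); movel(B(0,-.1,.25),v=.2); wait(1)
for n in("scene","top"): cv2.imwrite(f"pics/{n}3.png",read_camera(n)[:,:,::-1])
print(get_time())
```

```text
[-0.1825  0.246   2.2192] 18.175
True [ 0.5594 -0.0457  0.084 ] [-0.5763 -0.2646  9.0358]
22.2333
```

View pics/scene3.png

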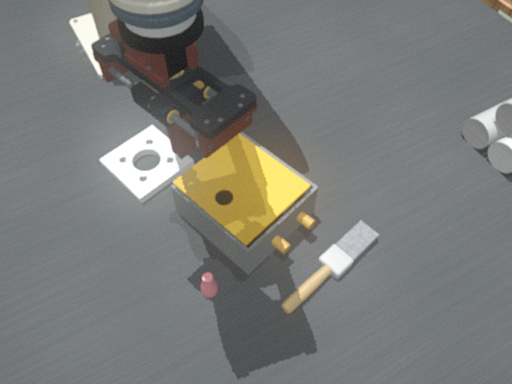

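The cover is closed and staying shut, with its dot back at (224,198). The cup is still at (209,285), and the flange and brush are unmoved.

```bash
python3 -c "
from station import *
print(job_done())"
```

```text
the job is handed in; nothing more can be done
None
```

I handed the job in at about 22 s of the 51 s limit: camera views show the rocker tipped to on, the cover shut and staying shut after I let go, and the gas cup, flange and brush where they were; no verdict was returned.

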